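# Pin the link arm into its clevis with the long red pin

### The job

Take the long pin with the red knob out of the wooden rack and thread it down through the brass-ringed hole of the yellow clevis fixture, so that it passes through the upper lug, the link arm and the lower lug and its flange sits fully home on the brass ring. Lower it in gently rather than letting it drop, and leave the blue and green pins in the rack.

Things in the scene. Friction and masses are not known exactly. Their poses are not given: they have to be found in the camera images.
- red_pin_mid (a point): Pin to fit: steel shaft 16 mm in diameter, 120 mm long, foot tapered to 8 mm; above it a flange (52 mm across, 8 thick) and an upright round red knob (26 mm across, 40 tall). About 0.3 kg. Point: on its axis, 84 mm above the foot, 36 below the flange's underside, 64 below the knob's centre; z towards the knob. Hangs upright by its flange in a rack 128 mm high; all knob tops 176 mm up.
- jig_hole (a point): Centre of the hole's mouth, on top of the brass ring (56 mm outside), 144 mm above the table; z up along the hole, y towards the grey column. Fixed to the table. Three level 12 mm plates with aligned 32 mm holes: yellow upper lug (4 to 16 mm below the mouth), steel link arm (50 to 62 below), yellow lower lug (88 to 100 below). Base 130 below. Nothing on the fixture stands above the mouth.
- blue_pin_mid (a point): A shorter pin with a blue knob, to be left in the rack: same flange and knob, shaft 80 mm long. Point: on its axis, half-way up, 16 mm below the flange's underside. The plywood rack (80 x 260 mm) has its three holes in one row, 75 mm apart.
- green_pin_mid (a point): The shortest pin, with a green knob, to be left in the same rack: same flange and knob, shaft 50 mm long. Point: on its axis, half-way up, 1 mm below the flange's underside.
Things that resemble listed ones, but are neither listed nor needed, are in the scene too. What is shaped like the part that bears red_pin_mid but black, orange or purple is not meant.

How it is judged:
On the way:
1. the foot of the red pin is inside the upper lug's hole, at least 20 mm below the mouth (horizontal distance between red_pin_mid and jig_hole below 0.03 m and z of red_pin_mid in the frame of jig_hole below 0.064 m and angle between the z axis of red_pin_mid and the z axis of jig_hole, either way round below 0.35 rad), for 0.05 s.
At the end, for the whole second after the job is handed in: The red pin stands in the fixture through all three plates, its flange within 10 mm of the brass ring's top, its axis within 15 mm of the hole's centre and within 10 degrees of upright, released and at rest; the blue and green pins are within 30 mm of where they started (horizontal distance between red_pin_mid and jig_hole below 0.015 m and z of red_pin_mid in the frame of jig_hole below -0.026 m and angle between the z axis of red_pin_mid and the z axis of jig_hole, either way round below 0.175 rad and linear speed of red_pin below 0.02 m/s and distance of each of blue_pin_mid, green_pin_mid from where it was at the start of the episode below 0.03 m); the robot touches nothing.
It fails at once if the red pin falls into the hole (moves faster than 0.6 m/s inside it) (horizontal distance between red_pin_mid and jig_hole below 0.03 m and z of red_pin_mid in the frame of jig_hole below 0.084 m and linear speed of red_pin above 0.6 m/s).
It fails at once if the blue or the green pin is taken out of its place (moved more than 60 mm) (distance of any of blue_pin_mid, green_pin_mid from where it was at the start of the episode above 0.06 m).
It also fails if it takes over 48 s, if anything falls off the work surface, if the arm or the gripper's body presses on something with over 40 N, if the wrist force passes 120 N, or if a joint passes its speed limit or range.

### The arm

A 7-joint arm with a two-finger parallel gripper is mounted at the origin on the work surface. World frame = base frame: x ahead of the robot, y to its left, z up, the work surface at z = 0. Lengths are in m, angles in rad, forces in N, time in s.
With the tool pointing down it reaches from about 0.4 to 0.85 m from the base axis. Payload 10.4 kg.
Tool frame: the origin (TCP) lies at the very end of the fingers, on their centre line; the grasp point (between the pads) lies 19 mm behind it (manip.grip_depth is the distance from the TCP to the grasp point, in m); z points along the fingers, y is the direction in which the jaws open and shut (so a half turn about z gives the same grasp; the last joint's range is limited). The gripper opens to 85 mm and grips with 20 to 120 N. Pads are 22 mm wide; open, the fingers measure 114 mm over their backs; the gripper's body (76 mm by 85 mm) begins 54 mm behind the grasp point. The pads swing forward as they close: fully open they stand 13 mm farther back than shut.
Start: joints at [-0.023, 0.332, -0.065, 1.46, 0.022, 1.35, -0.088], TCP at [0.625, 0, 0.231] pointing down, gripper open.
Joint ranges: [-2.6, 2.6], [-0.5, 2.12], [-1.47, 1.34], [0.16, 2.42], [-1.27, 4.41], [0.06, 2.06], [-2.6, 2.6]. Speed limits (rad/s): [2.22, 2.22, 2.79, 2.79, 3.14, 3.14, 3.14].

### API

Orientations are given as a unit quaternion [x, y, z, w].
In Python, from workcell import manip gives the robot as it stands.
- The arm moves only by the tool step_arm, never from a script. Its argument "motion" is a list of rows, each a list of 6 numbers: the shift along the tool's x, y, z in mm, then the turn, a rotation vector about the tool's x, y, z in degrees. A call has 1 to 20 rows; each row shifts and turns the pose as measured when the row begins, along the tool's axes as they then stand; what a row does not reach is not made up. A row lasts 1/8 s, in which the tool goes at most 62.5 mm and 10.7 degrees, less where a joint would pass 70% of its speed; a pose out of reach is approached as far as the arm can. A call with a gripper value outside its range is refused whole. "jaw" is the finger opening in mm, from 0 to 85.4, set as the call begins (left out, the last holds). The fingers move at their own pace and stop on an object; "force" is the grip in N (left out, the last holds). Time passes only in rows, so rows that do not move let the fingers close. It gives the time, the measured TCP pose, the force and the opening at its end, in the units of the state.
- manip.get_obs(): the state, without advancing time (a new reading comes with each control period).
- manip.camera(name): name is "scene" or "side" or "wrist"; returns the picture (480x640x3 uint8, blue, green, red); there is no depth.
- manip.camera_info(name): a dict with "camera_matrix" (3x3 intrinsics, pixels), "R" (3x3) and "t" (3): a world point X has camera coordinates R X + t. Camera axes: x right, y down, z forward; pixel columns grow to the right and rows downward; lengths in m; the calibration is good to about 2 mm. A picture is of the moment at which its call begins: read the wrist's pose just before it. camera_info takes no time and is no camera call; for the wrist camera it gives the pose at the moment of the call.
- manip.hand_in(): hands the job in, once; it reports no verdict.
The state is a dict: "clock": time; "joint_pos": joint angles; "joint_velocities": joint speeds; "tau": joint torques, N m; "position": TCP position; "ee_rot": TCP orientation; "ft_force": force on the tool from outside, world axes, zero at the start; "torque": the same for the moment, N m; "grip_width": opening from 0.0 (shut) to 1.0 (fully open).
Only numpy, scipy, OpenCV 4.12 (cv2) and the standard library are available. Lean on these libraries where they do the work, as an engineer would, in place of code of your own. Each camera call takes 0.05 s, during which the arm holds its last target.

## Working session

There is one attempt and no reset: what is moved stays moved. The work goes in short steps, Python scripts to look and compute and a tool call to move; the robot and the scene stay as the last step left them, time stands still between calls to the robot, and variables do not carry over. Pictures are saved under pics/ and viewed, and the job is handed in when it is done.

Besides the shell and the picture viewer there is one more tool, called after "Call:" as a command line: name --pt "numbers of a row" for each row, then --argument value for the rest. step_arm: Moves the arm, as the interface text tells. Its arguments: {"type":"object","properties":{"motion":{"type":"array"},"jaw":{"type":"number"},"force":{"type":"number"}},"required":["motion"]}

```bash
mkdir -p pics; python3 - <<'E'
from workcell import manip
import cv2
o=manip.get_obs();print(o)
for n in ["scene","side","wrist"]:
    i=manip.camera_info(n);print(n,i)
    cv2.imwrite(f"pics/{n}0.png",manip.camera(n))
E
```

```text
{'clock': 0.0, 'joint_pos': array([-0.02258404,  0.33287883, -0.06469307,  1.46091883,  0.02163198,
        1.34990639, -0.08850361]), 'joint_velocities': array([-1.77106007e-03,  4.06482037e-04,  7.94293412e-05, -1.28962934e-03,
       -6.30735995e-04, -7.89984815e-04,  8.90913431e-04]), 'tau': array([ 4.98105128e-04, -6.25449800e+01,  4.97091911e-02, -3.91610491e+01,
        1.63588714e-02,  9.83294769e-03, -6.01235030e-06]), 'position': array([ 6.24632858e-01, -2.98505495e-05,  2.30522319e-01]), 'ee_rot': array([ 7.07106101e-01,  7.07107108e-01, -5.33885106e-04, -4.64264373e-04]), 'ft_force': array([-0.36130321, -0.29536905,  0.04873733]), 'torque': array([ 0.05402404,  0.02209029, -0.04380082]), 'grip_width': 1.0010417037477553}
scene {'camera_matrix': array([[520.25354807,   0.        , 318.23833105],
       [  0.        , 520.25354807, 238.89947271],
       [  0.        ,   0.        ,   1.        ]]), 'R': array([[ 0.17037559,  0.98534421, -0.00830357],
       [ 0.73627822, -0.13290102, -0.66349958],
       [-0.65487903,  0.10693039, -0.74813057]]), 't': array([-0.10582224, -0.2598626 ,  1.3375989 ])}
side {'camera_matrix': array([[462.88530102,   0.        , 321.94278375],
       [  0.        , 462.88530102, 237.42836255],
       [  0.        ,   0.        ,   1.        ]]), 'R': array([[-0.83028255, -0.55732892,  0.00391893],
       [-0.37998352,  0.56090976, -0.73552211],
       [ 0.40772957, -0.6121803 , -0.67748939]]), 't': array([0.4550688 , 0.306534  , 0.76509841])}
wrist {'camera_matrix': array([[413.97736427,   0.        , 317.36289585],
       [  0.        , 413.97736427, 248.45670409],
       [  0.        ,   0.        ,   1.        ]]), 'R': array([[ 9.99999965e-01, -1.46521944e-04, -2.18783332e-04],
       [-7.75031192e-05, -9.57857649e-01,  2.87243309e-01],
       [-2.51650736e-04, -2.87243282e-01, -9.57857627e-01]]), 't': array([-0.6244818 , -0.03675547,  0.37836855])}
```

View pics/scene0.png

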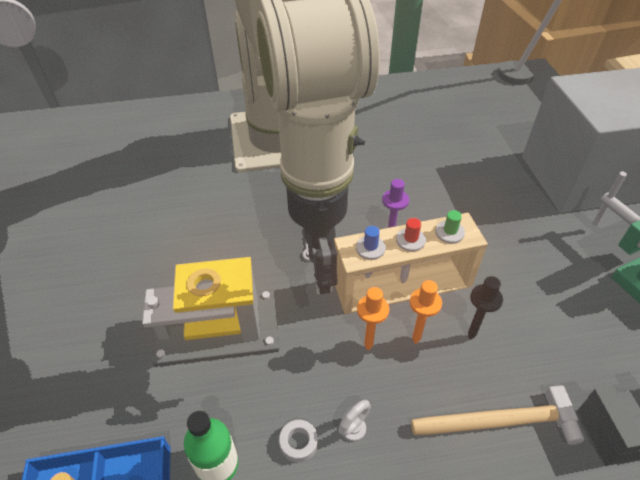

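View pics/side0.png

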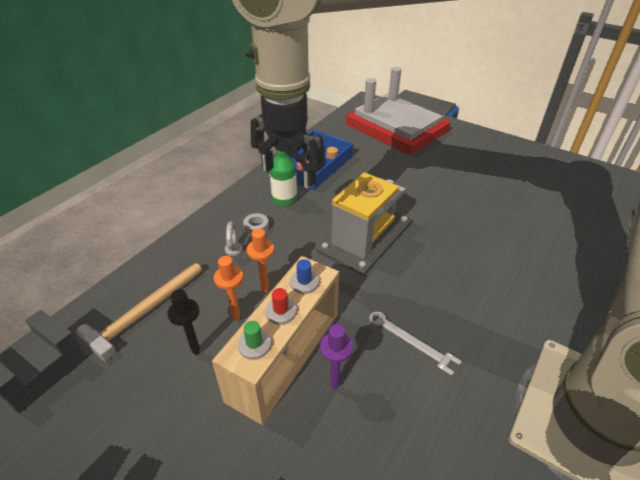

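View pics/wrist0.png

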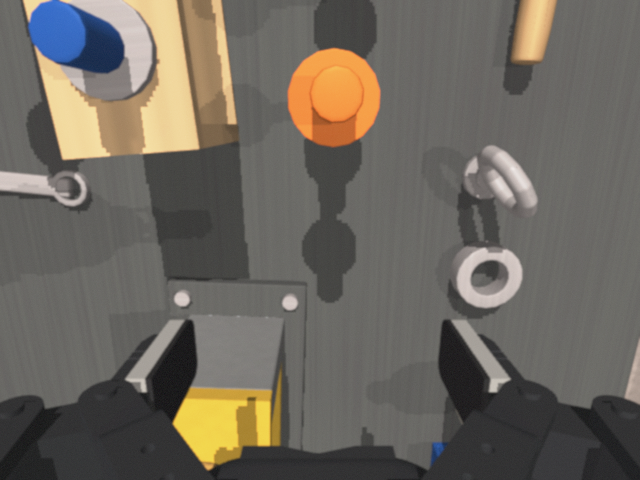

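The scene view shows the red knob at about (413,230) and the brass ring at (204,282). The side view shows the red knob at (280,300) and the ring at (370,187). Next I'll triangulate both.

```bash
cat > h.py <<'E'
import cv2,numpy as np
from workcell import manip
def ray(i,uv):
    K,R,t=[np.array(i[k]) for k in("camera_matrix","R","t")]
    return -R.T@t, R.T@np.linalg.inv(K)@[uv[0],uv[1],1]
def plane(i,uv,z):
    c,d=ray(i,uv); return c+d*(z-c[2])/d[2]
def tri(a,b):
    A=[];B=[]
    for c,d in(a,b):
        d=d/np.linalg.norm(d);P=np.eye(3)-np.outer(d,d);A.append(P);B.append(P@c)
    return np.linalg.lstsq(np.vstack(A),np.hstack(B),rcond=None)[0]
def blobs(img,lo,hi,roi,minA=30):
    h=cv2.cvtColor(img,cv2.COLOR_BGR2HSV);m=cv2.inRange(h,np.array(lo),np.array(hi))
    r=np.zeros_like(m);x0,y0,x1,y1=roi;r[y0:y1,x0:x1]=m[y0:y1,x0:x1]
    n,l,s,c=cv2.connectedComponentsWithStats(r)
    return [(c[k],s[k],l==k) for k in range(1,n) if s[k][4]>=minA]
E
python3 - <<'E'
from h import *
S=cv2.imread("pics/scene0.png");D=cv2.imread("pics/side0.png")
si=manip.camera_info("scene");di=manip.camera_info("side")
cols={"red":((0,150,60),(6,255,255)),"blue":((105,150,50),(125,255,255)),"green":((50,130,40),(75,255,255))}
roiS=(340,200,490,260);roiD=(230,250,330,360)
for n,(lo,hi) in cols.items():
    a=max(blobs(S,lo,hi,roiS),key=lambda b:b[1][4]);b=max(blobs(D,lo,hi,roiD),key=lambda b:b[1][4])
    print(n,a[0],a[1],b[0],b[1],tri(ray(si,a[0]),ray(di,b[0])),plane(si,a[0],.156),plane(di,b[0],.156))
for n,im,roi in(("S",S,(150,250,270,310)),("D",D,(330,170,410,220))):
    x0,y0,x1,y1=roi
    cv2.imwrite(f"pics/crop{n}.png",cv2.resize(im[y0:y1,x0:x1],None,fx=6,fy=6,interpolation=cv2.INTER_CUBIC))
E
```

```text
red [412.78278689 229.04508197] [405 219  16  23 244] [279.64497041 300.45266272] [272 288  16  26 338] [0.5063481  0.18761658 0.15914164] [0.50429438 0.18951191 0.156     ] [0.5076622  0.18482491 0.156     ]Traceback (most recent call last):
  File "<stdin>", line 7, in <module>
ValueError: max() iterable argument is empty
```

```bash
python3 - <<'E'
import cv2,numpy as np
a=cv2.imread("pics/cropS.png");b=cv2.imread("pics/cropD.png");print(a.shape,b.shape)
w=max(a.shape[1],b.shape[1]);f=lambda i:cv2.copyMakeBorder(i,0,0,0,w-i.shape[1],cv2.BORDER_CONSTANT)
c=np.vstack([f(a),f(b)]);c=cv2.resize(c,None,fx=.9,fy=.9);print(c.shape);cv2.imwrite("pics/crops.png",c)
E
```

```text
[ WARN:0@0.015] global loadsave.cpp:275 findDecoder imread_('pics/cropS.png'): can't open/read file: check file path/integrity
[ WARN:0@0.015] global loadsave.cpp:275 findDecoder imread_('pics/cropD.png'): can't open/read file: check file path/integrity
Traceback (most recent call last):
AttributeError: 'NoneType' object has no attribute 'shape'
```

```bash
python3 - <<'E'
from h import *
S=cv2.imread("pics/scene0.png");D=cv2.imread("pics/side0.png")
si=manip.camera_info("scene");di=manip.camera_info("side")
cols={"red":((0,150,60),(6,255,255)),"blue":((105,120,40),(130,255,255)),"green":((45,100,40),(80,255,255))}
roiS=(340,200,490,260);roiD=(230,250,330,360)
for n,(lo,hi) in cols.items():
    A=blobs(S,lo,hi,roiS);B=blobs(D,lo,hi,roiD);print(n,len(A),len(B))
    if not(A and B):continue
    a=max(A,key=lambda b:b[1][4]);b=max(B,key=lambda b:b[1][4])
    print(n,a[0],a[1],b[0],b[1],tri(ray(si,a[0]),ray(di,b[0])),plane(si,a[0],.156),plane(di,b[0],.156))
f=[]
for n,im,roi in(("S",S,(150,250,270,310)),("D",D,(320,165,420,225))):
    x0,y0,x1,y1=roi
    c=cv2.resize(im[y0:y1,x0:x1],None,fx=5,fy=5,interpolation=cv2.INTER_CUBIC);f.append(cv2.copyMakeBorder(c,0,0,0,600-c.shape[1],cv2.BORDER_CONSTANT))
cv2.imwrite("pics/crops.png",cv2.resize(np.vstack(f),(600,600)))
print(cv2.cvtColor(S,cv2.COLOR_BGR2HSV)[[238,282,270,290],[371,191,190,240]])
E
```

```text
red 1 1
red [412.78278689 229.04508197] [405 219  16  23 244] [279.64497041 300.45266272] [272 288  16  26 338] [0.5063481  0.18761658 0.15914164] [0.50429438 0.18951191 0.156     ] [0.5076622  0.18482491 0.156     ]
blue 1 1
blue [371.88073394 231.22018349] [366 226  13  11 109] [303.52808989 271.28089888] [297 260  14  24 267] [0.50682016 0.11618192 0.16614236] [0.49659127 0.11789042 0.156     ] [0.51323125 0.11021635 0.156     ]
green 1 1
green [454.23529412 218.16339869] [447 211  14  22 153] [252.36170213 333.81382979] [244 321  18  27 376] [0.49827759 0.26478304 0.16394563] [0.49199312 0.26970913 0.156     ] [0.5020205 0.2598789 0.156    ]
[[119  81 114]
 [ 20 133 236]
 [ 24 170 249]
 [ 23 174 216]]
```

View pics/crops.png

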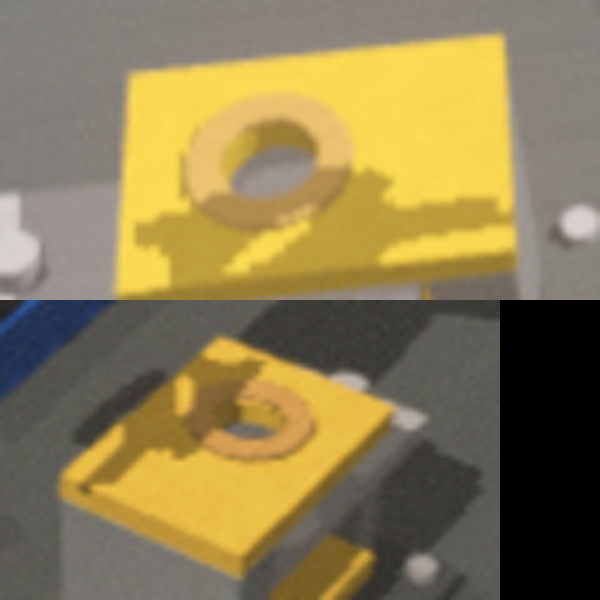

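The crops show the ring centre at about (204.0,281.6) in the scene view and (370,188.6) in the side view. I'll cast the rays and then look from above with the wrist camera.

```bash
python3 - <<'E'
from h import *
si=manip.camera_info("scene");di=manip.camera_info("side");wi=manip.camera_info("wrist")
print(tri(ray(si,(204,281.6)),ray(di,(370,188.6))),plane(si,(204,281.6),.144),plane(di,(370,188.6),.144))
for uv in((375,300),(429,290),(490,284),(397,187)):print(plane(si,uv,.15),plane(si,uv,.168))
o=manip.get_obs();
from scipy.spatial.transform import Rotation as R
T=R.from_quat(o["ee_rot"]).as_matrix();print(T)
c=-wi["R"].T@wi["t"];print("cam in tool",T.T@(c-o["position"]))
# wrist: orange knob top
print(plane(wi,(337,93),.168))
E
```

```text
[ 0.54403071 -0.1771111   0.14287015] [ 0.54607492 -0.17599838  0.144     ] [ 0.54308613 -0.17736089  0.144     ]
[0.6349441  0.08957355 0.15      ] [0.64691172 0.08524579 0.168     ]
[0.63130859 0.17907268 0.15      ] [0.64337281 0.17236674 0.168     ]
[0.63718198 0.27925359 0.15      ] [0.64909014 0.26988563 0.168     ]
[0.38875191 0.1937803  0.15      ] [0.40726138 0.18668355 0.168     ]
[[-2.01186194e-05  9.99999416e-01 -1.08009289e-03]
 [ 9.99999998e-01  2.00557922e-05 -5.81791406e-05]
 [-5.81574445e-05 -1.08009406e-03 -9.99999415e-01]]
cam in tool [ 0.07338985 -0.00026539 -0.1422524 ]
[0.63372464 0.08732229 0.168     ]
```

Call:
step_arm --pt "0 0 -35 0 0 0" --pt "33 -21 -12 0 0 0" --pt "33 -21 -12 0 0 0" --pt "33 -21 -6 0 0 0" --pt "33 -21 0 0 0 0" --pt "33 -21 0 0 0 0" --pt "20 -12 0 0 0 0" --pt "0 0 0 0 0 0" --pt "0 0 0 0 0 0"

```text
clock: 1.27
position: [0.5036, 0.189, 0.2953]
ee_rot: [0.708, 0.707, -0.002, -0.001]
ft_force: [0.1, -0.3, -0.0]
grip_width: 0.997
```

```bash
python3 - <<'E'
from h import *
o=manip.get_obs();wi=manip.camera_info("wrist");W=manip.camera("wrist");cv2.imwrite("pics/wrist1.png",W)
print(o["clock"],o["position"],o["ee_rot"])
for n,lo,hi in(("red",(0,150,60),(6,255,255)),("blue",(105,120,40),(130,255,255)),("green",(45,100,40),(80,255,255))):
    for b in blobs(W,lo,hi,(0,0,640,400),300):print(n,b[0],b[1],plane(wi,b[0],.156),plane(wi,b[0],.17))
E
```

```text
1.275 [0.50359067 0.18903868 0.29532926] [ 0.70768101  0.70652648 -0.00244078 -0.0014013 ]
red [322.58753709 238.18768546] [ 305  215   37   47 1348] [0.50650072 0.18535398 0.156     ] [0.5063864  0.18919796 0.17      ]
blue [329.86099291 333.59219858] [ 314  308   34   51 1410] [0.51214465 0.11048723 0.156     ] [0.51174959 0.11805516 0.17      ]
green [313.88674884 125.60477658] [ 295  105   39   42 1298] [0.5006886  0.26143439 0.156     ] [0.50086337 0.26149405 0.17      ]
```

View pics/wrist1.png

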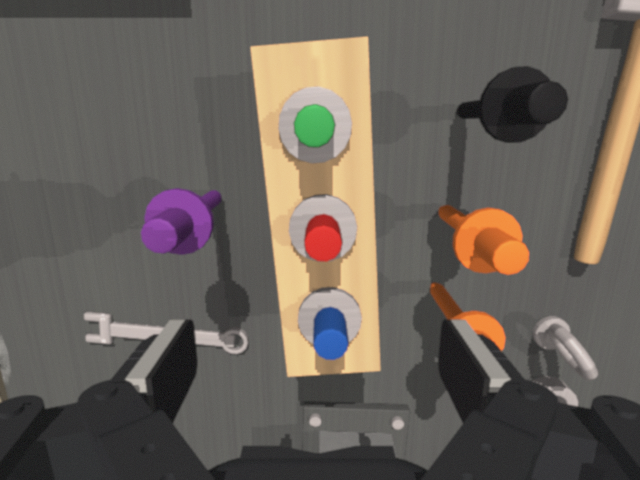

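The red knob is at (323,238), centred in the rack row, and the fingers straddle the row. The estimate for its axis is (0.5064, 0.187).

Call:
step_arm --pt "-2 3 30 0 0 0" --pt "0 0 35 0 0 0" --pt "0 0 35 0 0 0" --pt "0 0 20 0 0 0" --pt "0 0 0 0 0 0"

```text
clock: 1.95
position: [0.5094, 0.1808, 0.1717]
ee_rot: [0.711, 0.703, -0.003, -0.001]
ft_force: [0.2, 0.5, 1.2]
grip_width: 0.999
```

```bash
python3 - <<'E'
from h import *
from scipy.spatial.transform import Rotation as R
o=manip.get_obs();wi=manip.camera_info("wrist");W=manip.camera("wrist");cv2.imwrite("pics/wrist2.png",W)
print(o["clock"],o["position"]);T=R.from_quat(o["ee_rot"]).as_matrix();print(T)
for b in blobs(W,(0,150,60),(6,255,255),(0,0,640,480),300):print(b[0],b[1],plane(wi,b[0],.156),plane(wi,b[0],.17))
E
```

```text
1.95 [0.50936274 0.18081945 0.1716654 ]
[[ 0.01091241  0.99992903 -0.00478108]
 [ 0.99993741 -0.01092405 -0.00241606]
 [-0.00246811 -0.00475442 -0.99998565]]
[310.13637319 300.98318975] [ 277  255   66   90 4759] [0.50620203 0.18414709 0.156     ] [0.50658942 0.19039482 0.17      ]
```

View pics/wrist2.png

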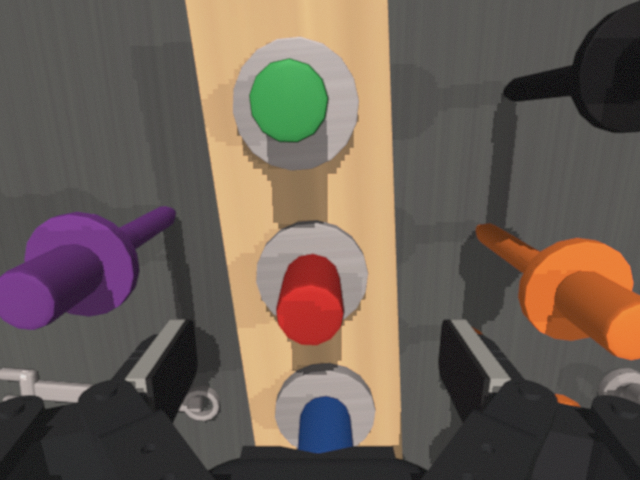

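The wrist view shows the knob top near (311,315) and the flange near (312,277). I'll check both rays.

```bash
python3 - <<'E'
from h import *
wi=manip.camera_info("wrist")
print(plane(wi,(311,315),.176),plane(wi,(312,277),.136))
E
```

```text
[0.50747141 0.18719732 0.176     ] [0.50724858 0.18697267 0.136     ]
```

Call:
step_arm --pt "6 -2 0 -0.3 0.1 0" --pt "0 0 10 0 0 0" --pt "0 0 10 0 0 0" --pt "0 0 8 0 0 0" --pt "0 0 0 0 0 0"

```text
clock: 2.62
position: [0.5093, 0.1876, 0.1452]
ee_rot: [0.711, 0.703, 0.002, 0.002]
ft_force: [0.1, 0.3, 0.1]
grip_width: 0.996
```

```bash
python3 - <<'E'
from h import *
o=manip.get_obs();print(o["position"],o["ft_force"])
E
```

```text
[0.50933827 0.18757202 0.14521741] [0.11569782 0.26769723 0.11113058]
```

Call:
step_arm --pt "0 -2 3 0 0 0" --pt "0 0 0 0 0 0"

```text
clock: 2.88
position: [0.5073, 0.1876, 0.1421]
ee_rot: [0.711, 0.703, 0.002, 0.002]
ft_force: [0.4, 0.1, 1.0]
grip_width: 0.999
```

Call:
step_arm --pt "0 0 0 0 0 0" --pt "0 0 0 0 0 0" --pt "0 0 0 0 0 0" --pt "0 0 0 0 0 0" --pt "0 0 0 0 0 0" --pt "0 0 0 0 0 0" --pt "0 0 0 0 0 0" --pt "0 0 0 0 0 0" --jaw 10 --force 60

```text
clock: 3.88
position: [0.5076, 0.1878, 0.1429]
ee_rot: [0.711, 0.703, 0.003, 0.002]
ft_force: [0.2, -0.2, 0.9]
grip_width: 0.29
```

Call:
step_arm --pt "0 0 -15 0 0 0" --pt "0 0 -20 0 0 0" --pt "0 0 -20 0 0 0" --pt "0 0 0 0 0 0"

```text
clock: 4.38
position: [0.507, 0.1875, 0.201]
ee_rot: [0.711, 0.703, 0.003, 0.002]
ft_force: [-0.2, 1.3, -2.2]
grip_width: 0.286
```

```bash
python3 - <<'E'
from h import *
from scipy.spatial.transform import Rotation as R
o=manip.get_obs();print(o["position"],o["ft_force"]);print(R.from_quat(o["ee_rot"]).as_matrix())
E
```

```text
[0.50696157 0.18751862 0.20104315] [-0.17494684  1.25593815 -2.19771958]
[[ 0.01164565  0.99991315  0.00617064]
 [ 0.99993114 -0.01165436  0.00137675]
 [ 0.00144854  0.00615418 -0.99998001]]
```

Call:
step_arm --pt "0 0 -25 0 0 0" --pt "0 0 -30 0 0 0" --pt "0 0 -30 0 0 0" --pt "0 0 -30 0 0 0" --pt "0 0 -20 0 0 0" --pt "0 0 0 0 0 0"

```text
clock: 5.12
position: [0.5047, 0.1866, 0.3357]
ee_rot: [0.711, 0.703, -0.0, 0.0]
ft_force: [0.5, 0.3, -2.9]
grip_width: 0.289
```

```bash
python3 - <<'E'
from h import *
o=manip.get_obs();print(o["position"],o["ee_rot"],o["ft_force"])
D=manip.camera("side");cv2.imwrite("pics/side2.png",D)
E
```

```text
[0.50471643 0.18655762 0.33568619] [ 7.11211249e-01  7.02978093e-01 -3.32010519e-04  4.98799698e-04] [ 0.48424837  0.27180733 -2.89581463]
```

View pics/side2.png

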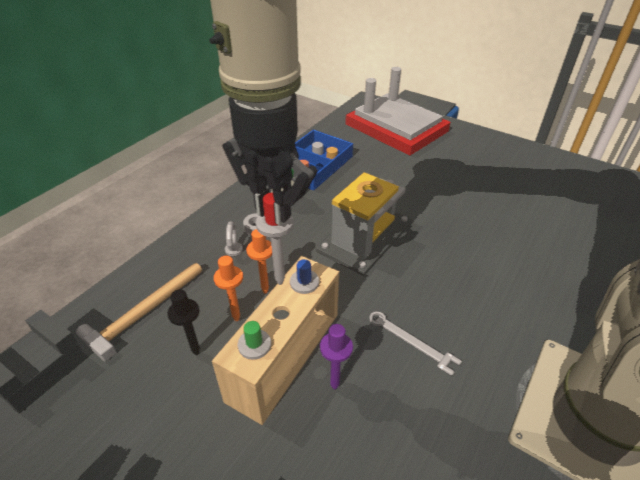

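The red pin is out of the rack, with blue and green still in place. The ring is clear in the side view near (370,188). Now carrying the pin across.

Call:
step_arm --pt "-20 2 0 0 0 0" --pt "-33 4 0 0 0 0" --pt "-33 4 0 0 0 0" --pt "-33 4 0 0 0 0" --pt "-33 4 0 0 0 0" --pt "-33 4 0 0 0 0" --pt "-33 4 0 0 0 0" --pt "-33 4 0 0 0 0" --pt "-33 4 0 0 0 0" --pt "-25 4 0 0 0 0" --pt "-20 3 0 0 0 0" --pt "0 0 0 0 0 0" --pt "0 0 0 0 0 0"

```text
clock: 6.8
position: [0.536, -0.1528, 0.3113]
ee_rot: [0.71, 0.704, -0.012, -0.01]
ft_force: [-0.5, 0.6, -2.1]
grip_width: 0.287
```

```bash
python3 - <<'E'
from h import *
from scipy.spatial.transform import Rotation as R
o=manip.get_obs();print(o["clock"],o["position"],o["ft_force"]);print(R.from_quat(o["ee_rot"]).as_matrix())
S=manip.camera("scene");D=manip.camera("side");W=manip.camera("wrist")
cv2.imwrite("pics/scene3.png",S);cv2.imwrite("pics/side3.png",D);cv2.imwrite("pics/wrist3.png",W)
a=cv2.resize(S[120:330,100:340],None,fx=2.5,fy=2.5);b=cv2.resize(D[60:270,270:510],None,fx=2.5,fy=2.5)
cv2.imwrite("pics/sc3.png",a);cv2.imwrite("pics/sd3.png",b)
E
```

```text
6.8 [ 0.53596772 -0.1527539   0.31131651] [-0.49381458  0.55792133 -2.14563633]
[[ 0.0094639   0.99944268 -0.03201207]
 [ 0.99994983 -0.0095641  -0.00297857]
 [-0.00328307 -0.03198228 -0.99948304]]
```

View pics/sc3.png

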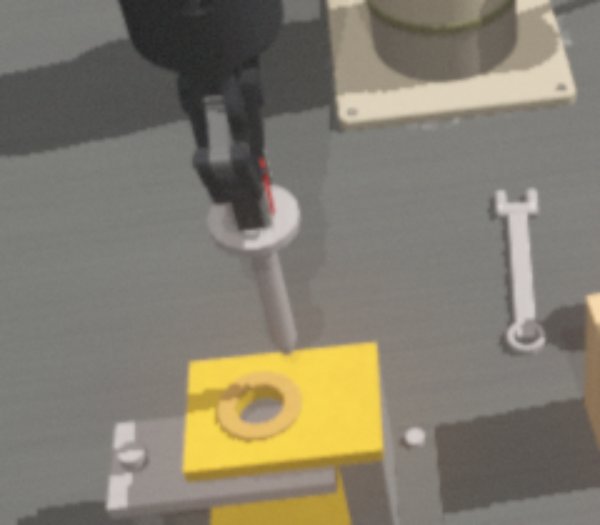

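View pics/sd3.png

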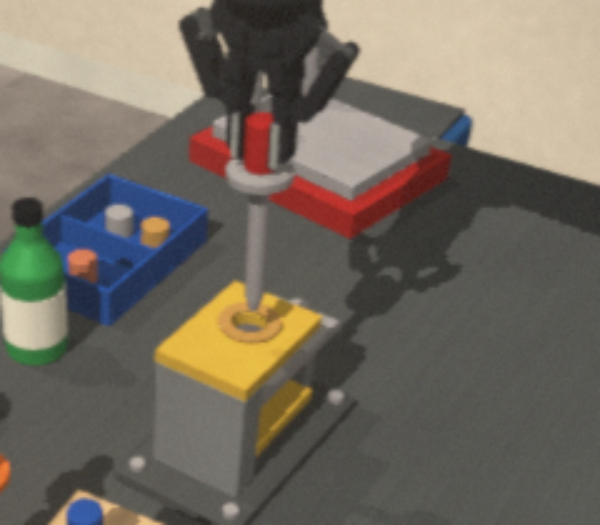

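View pics/wrist3.png

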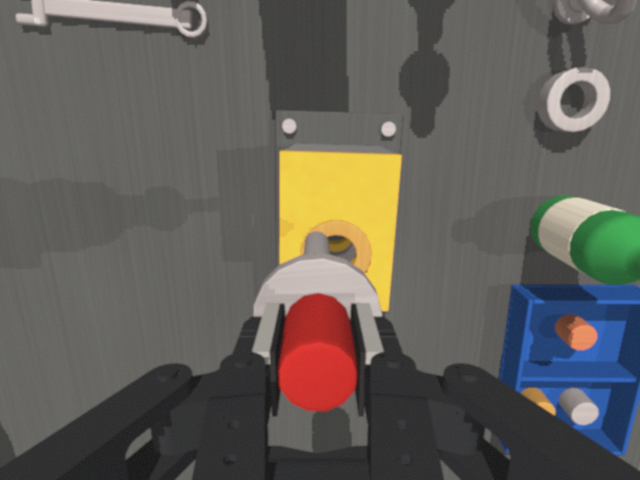

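The ring shows at (204,282) in the scene view, (370,189) in the side view and (336,252) in the wrist view. The pin foot is at scene (215,259) and side (371,182). The tool has tilted about 1.8°, which needs correcting. I'll triangulate the foot to check how the pin hangs.

```bash
python3 - <<'E'
from h import *
from scipy.spatial.transform import Rotation as R
si=manip.camera_info("scene");di=manip.camera_info("side");wi=manip.camera_info("wrist")
print(plane(wi,(336,252),.144))
f=tri(ray(si,(215.2,259.4)),ray(di,(370.8,182)));print("foot",f)
fl=tri(ray(si,(201.6,207.5)),ray(di,(373.5,131)));print("flange",fl, fl-f)
o=manip.get_obs();T=R.from_quat(o["ee_rot"]).as_matrix();print(T.T@(f-o["position"]),T.T@(fl-o["position"]))
E
```

```text
[ 0.54544691 -0.17592897  0.144     ]
foot [ 0.53143086 -0.15254336  0.18004457]
flange [ 0.53383106 -0.15216464  0.29860545] [0.00240019 0.00037872 0.11856088]
[ 0.0006515  -0.00066024  0.13211011] [ 0.00062192 -0.00193163  0.01353115]
```

The pin is aligned with the tool. Next: level it and centre it over (0.545, -0.176).

Call:
step_arm --pt "0 0 -5 -1.8 0.2 0" --pt "-12 5 0 0 0 0" --pt "-12 4 0 0 0 0" --pt "0 0 0 0 0 0" --pt "0 0 0 0 0 0"

```text
clock: 7.58
position: [0.5459, -0.178, 0.318]
ee_rot: [0.71, 0.704, 0.001, 0.001]
ft_force: [0.7, -0.0, -1.5]
grip_width: 0.286
```

```bash
cat > p.py <<'E'
from h import *
from scipy.spatial.transform import Rotation as R
o=manip.get_obs();print(o["clock"],o["position"],o["ft_force"]);print(R.from_quat(o["ee_rot"]).as_matrix())
print("foot",o["position"]+.134*R.from_quat(o["ee_rot"]).as_matrix()[:,2], o["grip_width"])
E
python3 p.py
```

```text
7.575 [ 0.54593904 -0.17798951  0.31797582] [ 0.74370269 -0.01263706 -1.5402137 ]
[[ 8.23329303e-03  9.99957711e-01  4.09754804e-03]
 [ 9.99966098e-01 -8.23272125e-03 -1.56389114e-04]
 [-1.22648530e-04  4.09869672e-03 -9.99991593e-01]]
foot [ 0.54648811 -0.17801047  0.18397695] 0.285716161738039
```

Call:
step_arm --pt "1.5 -1 10 0 0 0" --pt "0 0 12 0 0 0" --pt "0 0 8 0 0 0" --pt "0 0 0 0 0 0"

```text
clock: 8.07
position: [0.5446, -0.1754, 0.2847]
ee_rot: [0.71, 0.705, 0.001, 0.001]
ft_force: [0.3, 0.7, -2.2]
grip_width: 0.284
```

```bash
python3 p.py; python3 - <<'E'
from h import *
S=manip.camera("scene");D=manip.camera("side")
a=cv2.resize(S[190:310,130:280],None,fx=2.6,fy=5)[:,:];a=cv2.resize(S[190:310,130:280],None,fx=2.6*1,fy=2.6);b=cv2.resize(D[110:230,300:450],None,fx=2.6,fy=2.6)
cv2.imwrite("pics/c4.png",np.hstack([a,b]))
E
```

```text
8.075 [ 0.54455296 -0.17537505  0.28465908] [ 0.26071534  0.65417648 -2.16761975]
[[ 7.08819589e-03  9.99972643e-01  2.11425485e-03]
 [ 9.99974700e-01 -7.08944102e-03  5.82008194e-04]
 [ 5.96981158e-04  2.11007597e-03 -9.99997596e-01]]
foot [ 0.54483627 -0.17529706  0.1506594 ] 0.28433409779056407
```

View pics/c4.png

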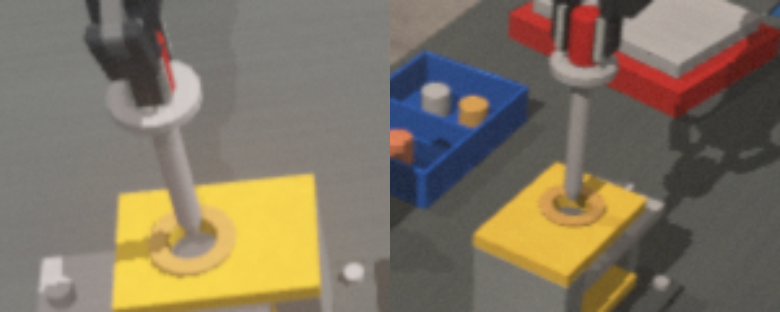

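The foot is right above the ring mouth in both views. Lowering in stages.

Call:
step_arm --pt "-0.5 0.5 10 0 0 0" --pt "0 0 10 0 0 0" --pt "0 0 10 0 0 0" --pt "0 0 10 0 0 0" --pt "0 0 0 0 0 0"

```text
clock: 8.8
position: [0.5456, -0.1761, 0.2427]
ee_rot: [0.71, 0.705, 0.001, 0.001]
ft_force: [0.7, 0.7, -2.1]
grip_width: 0.285
```

```bash
python3 p.py
```

```text
8.8 [ 0.54557402 -0.17612393  0.24271269] [ 0.74360443  0.70569112 -2.14595433]
[[ 7.29302323e-03  9.99967440e-01  3.45402997e-03]
 [ 9.99973363e-01 -7.29398170e-03  2.64979139e-04]
 [ 2.90164143e-04  3.45200547e-03 -9.99994000e-01]]
foot [ 0.54603686 -0.17608843  0.10871349] 0.28457389086822116
```

Call:
step_arm --pt "0 -0.5 8 0 0 0" --pt "0 0 10 0 0 0" --pt "0 0 10 0 0 0" --pt "0 0 8 0 0 0" --pt "0 0 0 0 0 0"

```text
clock: 9.43
position: [0.5452, -0.1761, 0.2042]
ee_rot: [0.71, 0.705, 0.001, 0.001]
ft_force: [-0.3, -0.6, -2.5]
grip_width: 0.287
```

```bash
python3 p.py
```

```text
9.425 [ 0.54521187 -0.17611346  0.20420507] [-0.2804933  -0.60989401 -2.46408803]
[[ 7.31567083e-03  9.99966894e-01  3.56250692e-03]
 [ 9.99973200e-01 -7.31662877e-03  2.55935670e-04]
 [ 2.81992738e-04  3.56053911e-03 -9.99993622e-01]]
foot [ 0.54568925 -0.17607917  0.07020593] 0.287016349258618
```

Call:
step_arm --pt "0 0 8 0 0 0" --pt "0 0 10 0 0 0" --pt "0 0 10 0 0 0" --pt "0 0 8 0 0 0" --pt "0 0 0 0 0 0"

```text
clock: 10.05
position: [0.5454, -0.1761, 0.1657]
ee_rot: [0.71, 0.705, 0.001, 0.001]
ft_force: [-0.2, -0.0, -2.0]
grip_width: 0.288
```

Call:
step_arm --pt "0 0 2 0 0 0" --pt "0 0 2 0 0 0" --pt "0 0 0 0 0 0"

```text
clock: 10.42
position: [0.5458, -0.1762, 0.1621]
ee_rot: [0.71, 0.705, 0.002, 0.002]
ft_force: [-1.3, 1.0, -2.5]
grip_width: 0.289
```

Call:
step_arm --pt "0 0 1.5 0 0 0" --pt "0 0 1.5 0 0 0" --pt "0 0 0 0 0 0"

```text
clock: 10.8
position: [0.546, -0.1762, 0.1592]
ee_rot: [0.71, 0.705, 0.002, 0.002]
ft_force: [-0.1, 0.6, -2.5]
grip_width: 0.287
```

Call:
step_arm --pt "0 0 1 0 0 0" --pt "0 0 1 0 0 0" --pt "0 0 0 0 0 0"

```text
clock: 11.18
position: [0.5462, -0.1763, 0.1591]
ee_rot: [0.71, 0.705, 0.002, 0.002]
ft_force: [1.0, -1.1, -2.7]
grip_width: 0.291
```

```bash
python3 p.py; python3 - <<'E'
from h import *
S=manip.camera("scene");D=manip.camera("side")
a=cv2.resize(S[190:310,130:280],None,fx=2.6,fy=2.6);b=cv2.resize(D[110:230,300:450],None,fx=2.6,fy=2.6)
cv2.imwrite("pics/c5.png",np.hstack([a,b]))
E
```

```text
11.175 [ 0.5462367  -0.17633305  0.15910032] [ 1.0208931  -1.05985356 -2.74680916]
[[ 7.34852622e-03  9.99952173e-01  6.45367300e-03]
 [ 9.99972987e-01 -7.34737582e-03 -2.01945948e-04]
 [-1.54518729e-04  6.45498268e-03 -9.99979154e-01]]
foot [ 0.5471015  -0.17636011  0.02510312] 0.290893061153654
```

View pics/c5.png

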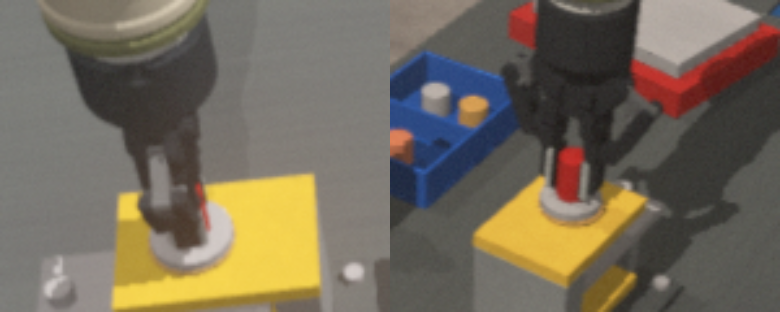

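The flange is at the ring, about 1 mm off. I'll lower until I feel contact.

Call:
step_arm --pt "0 0 2 0 0 0" --pt "0 0 0 0 0 0"

```text
clock: 11.52
position: [0.5465, -0.1765, 0.1591]
ee_rot: [0.71, 0.704, 0.003, 0.003]
ft_force: [-0.2, 1.3, -1.9]
grip_width: 0.284
```

Call:
step_arm --pt "0 -1 3 0 0 0"

```text
clock: 11.65
position: [0.5467, -0.1766, 0.1587]
ee_rot: [0.71, 0.704, 0.004, 0.004]
ft_force: [-8.9, 3.6, 33.3]
grip_width: 0.286
```

The force went to +33 N, so the flange is seated. Relaxing, then releasing.

Call:
step_arm --pt "0 0 -0.5 -0.3 0 0" --pt "0 0 0 0 0 0"

```text
clock: 11.9
position: [0.5468, -0.1766, 0.1593]
ee_rot: [0.71, 0.704, 0.006, 0.006]
ft_force: [-0.2, 0.3, -3.1]
grip_width: 0.288
```

Call:
step_arm --pt "0 0 0 0 0 0" --pt "0 0 0 0 0 0" --pt "0 0 0 0 0 0" --pt "0 0 0 0 0 0" --pt "0 0 0 0 0 0" --pt "0 0 0 0 0 0" --pt "0 0 0 0 0 0" --pt "0 0 0 0 0 0" --jaw 75

```text
clock: 12.9
position: [0.5469, -0.1766, 0.1587]
ee_rot: [0.71, 0.704, 0.005, 0.006]
ft_force: [0.1, 0.3, 0.1]
grip_width: 0.879
```

Call:
step_arm --pt "0 0 -10 0 0 0" --pt "0 0 -20 0 0 0" --pt "0 0 -30 0 0 0" --pt "0 0 -30 0 0 0" --pt "0 0 -30 0 0 0" --pt "-20 0 0 0 0 0" --pt "-30 0 0 0 0 0" --pt "-20 0 0 0 0 0" --pt "0 0 0 0 0 0"

```text
clock: 14.02
position: [0.5436, -0.2504, 0.2861]
ee_rot: [0.71, 0.704, 0.006, 0.007]
ft_force: [-0.1, 0.1, -0.3]
grip_width: 0.88
```

```bash
python3 p.py; python3 - <<'E'
from h import *
S=manip.camera("scene");D=manip.camera("side");wi=manip.camera_info("wrist");W=manip.camera("wrist")
cv2.imwrite("pics/w6.png",W);cv2.imwrite("pics/d6.png",D)
a=cv2.resize(S[190:310,130:280],None,fx=2.6,fy=2.6);b=cv2.resize(D[110:230,300:450],None,fx=2.6,fy=2.6)
cv2.imwrite("pics/c6.png",np.hstack([a,b]))
si=manip.camera_info("scene");di=manip.camera_info("side")
r=((0,150,60),(6,255,255))
A=max(blobs(S,*r,(160,200,260,300)),key=lambda b:b[1][4]);B=max(blobs(D,*r,(340,150,400,210)),key=lambda b:b[1][4])
print(A[0],A[1],B[0],B[1],tri(ray(si,A[0]),ray(di,B[0])))
E
```

```text
14.025 [ 0.543551   -0.25043005  0.28606955] [-0.09832258  0.06301207 -0.27187386]
[[ 0.00817926  0.99980539  0.01795243]
 [ 0.99996459 -0.00814237 -0.00212694]
 [-0.00198035  0.01796919 -0.99983658]]
foot [ 0.54595663 -0.25071506  0.15209145] 0.8796771492754198
[200.35649547 270.64652568] [192 259  18  25 331] [369.62380952 176.3       ] [364 167  13  20 210] [ 0.54676648 -0.17689394  0.17462029]
```

View pics/c6.png

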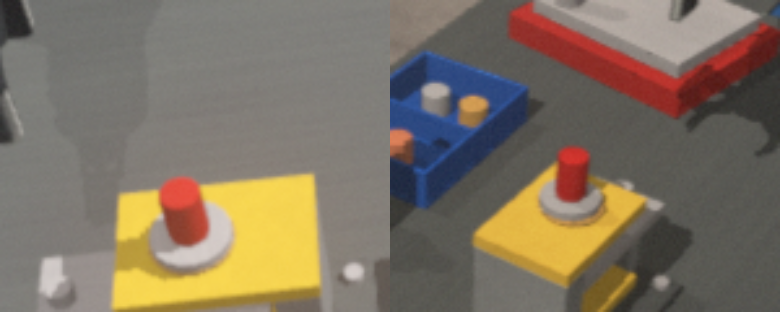

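View pics/d6.png

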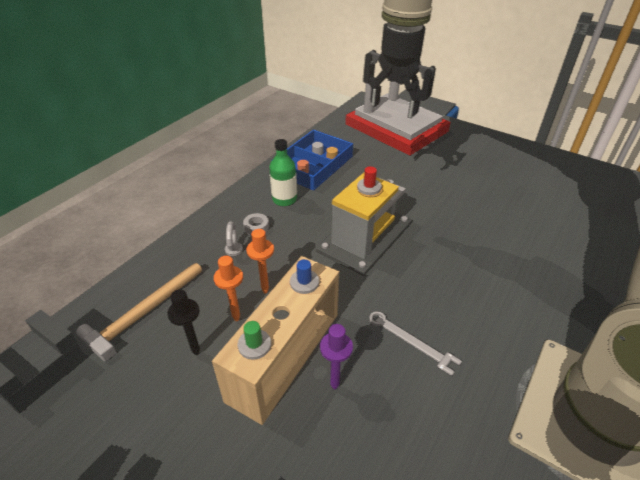

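The pin stands upright with its flange on the ring at scene (202,281) and side (370,188). The gripper is clear, and blue and green are in their places.

```bash
python3 -c "
from workcell import manip
print(manip.hand_in())"
```

```text
the job is handed in; nothing more can be done
None
```

I took the red pin by its knob from the rack and lowered it through the upper lug, link arm and lower lug. I seated it on the brass ring, released it, and handed the job in about 14 s into the 48 s limit. `hand_in()` gives no verdict.

- **Seating:** On the final press the wrist force jumped to about 33 N as the flange met the ring. I eased off and opened the gripper, and the tool force went back to about 0.
- **Position:** The knob triangulated to (0.547, -0.177, 0.175) m, about 2 mm from the hole centre I estimated at (0.545, -0.176). Its height is about 3 mm above the 0.172 m expected when seated. The same measurement in the rack also read about 3 mm high, so I take this as bias in the colour mask.
- **Views:** In the scene and side pictures the pin stands upright with its flange on the ring. The side picture shows the blue and green pins still in the rack and the gripper clear of everything.
- **Disagreements:** The scene and side cameras differed by about 3 mm on the hole's position; I used their average and the wrist view agreed with it. The tool drifted a few millimetres in long moves and tilted about 1.8° during the carry. I corrected the tilt before inserting the pin.

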